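# Tilt the specimen for a picture on the spring-backed microscope stage

## Robot

A 6-joint arm with a two-finger parallel gripper is mounted at the origin on the work surface. World frame = base frame: x ahead of the robot, y to its left, z up, the work surface at z = 0. Lengths are in m, angles in rad, forces in N, time in s.
With the tool pointing down it reaches from about 0.375 to 0.75 m from the base axis. Payload 9 kg.
Tool frame: the origin (TCP) lies between the finger pads; the fingertips stand 17 mm ahead of it and the grasp point (between the pads) lies 2 mm behind it; z points along the fingers, y is the line along which they close (so a half turn about z gives the same grasp; the last joint's range is limited). The gripper opens to 85 mm and grips with 20 to 120 N. Pads are 22 mm wide; open, the fingers measure 114 mm over their backs; the gripper's body (76 mm by 85 mm) begins 54 mm behind the grasp point. The pads swing forward as they close: fully open they stand 13 mm farther back than shut.
Start: joints at [1.013, 0.104, 0.097, 1.564, 0, 1.353], TCP at [0.2, 0.566, 0.248] pointing down, gripper open.
Joint ranges: [-2.99, 2.99], [-0.84, 1.86], [-1.1, 1.16], [-1.84, 2.11], [-1.51, 1.56], [-3.14, 3.14]. Speed limits (rad/s): [2.22, 2.22, 2.57, 3.14, 3.14, 3.14].

## Interface

Orientations are given as a rotation vector (axis times angle).
In Python, from cell import * gives the robot as it stands. The module is installed in compiled form; this text tells all that it offers.
- The arm moves only by the tool apply_moves, never from a script. Its argument "deltas" is a list of rows, each an object with "turn": the turn, a rotation vector about the tool's x, y, z in degrees, a list of three; "xyz": the shift along the tool's x, y, z in mm, a list of three; "fingers": the gripper's target within -1 to 1 (fully open at 1, half-way at 0, shut at -1). A call has 1 to 8 rows; each row is the pose to reach, as a shift and turn from the pose commanded when the call began, along the tool's axes at that moment; what a row does not reach only later rows make up. A row lasts 1/8 s, in which the tool goes at most 62.5 mm and 10.7 degrees, less where a joint would pass 70% of its speed; a pose out of reach is approached as far as the arm can. A call with a gripper value outside its range is refused whole. The fingers move at their own pace and stop on an object; the grip force is fixed at half the most. Time passes only in rows, so rows that repeat a pose let the fingers close. It gives the time, the measured TCP pose, the force, the opening and the grip force at its end, in the units of the state.
- get_obs(): the state, without advancing time (a new reading comes with each control period).
- grab_frame(name): name is "side" or "top" or "wrist"; returns the picture (400x640x3 uint8, red, green, blue); there is no depth.
- calibration(name): a dict with "camera_matrix" (3x3 intrinsics, pixels), "k1" (the pictures are not rectified: a ray, as slopes to the right and down, at radius r is drawn at 1 + k1 r^2 times it, then the intrinsics apply), "world_from_camera" (4x4, takes a point from camera to world coordinates); the wrist camera has in their place "hand_eye" (4x4, takes a point from camera to tool coordinates, whose origin is the TCP and whose axes are the flange's). Camera axes: x right, y up, looking along -z (the intrinsics and any distortion apply to the point x, -y, -z); pixel columns grow to the right and rows downward; lengths in m; the calibration is good to about 2 mm. A picture is of the moment at which its call begins: read the wrist's pose just before it. calibration takes no time and is no camera call.
- sign_off(): hands the job in; it is judged then, once.
The state is a dict: "time": time; "q": joint angles; "joint_velocities": joint speeds; "joint_efforts": joint torques, N m; "tcp_pos": TCP position; "eef_rot": TCP orientation; "wrist_force": force on the tool from outside, world axes, zero at the start; "ft_torque": the same for the moment, N m; "gripper_width": opening from 0.0 (shut) to 1.0 (fully open); "finger_force": force on a finger pad.
Only numpy, scipy, OpenCV 4.12 (cv2) and the standard library are available. Lean on these libraries where they do the work, as an engineer would, in place of code of your own. Each camera call takes 0.05 s, during which the arm holds its last target. There are 200 camera calls.

## Task

Tilt the specimen under the microscope for its oblique picture: with the fingertips press down the round thumb pad on the corner of the spring-backed tilt plate until the plate's pointer stands at the brass index on the arc scale, without pushing on past it, and keep it there for four seconds while the picture is taken. Then let the plate up gently, not with a snap, back to its rest, and take the hand clear. Nothing is to be picked up: leave the specimen in its fence, the index where it is set and everything else on the bench alone.

Things in the scene. Friction and masses are not known exactly. Their poses are not given: they have to be found in the camera images.
- microscope: Inspection microscope, white base 14 mm thick bolted to the bench. Origin on the bench; x leads away from its near edge, y to its left. In this frame (mm) the base covers x -150..150, y -150..210; the plate's level hinge axis is along y at x 20, z 85; lens, focus block and camera hang over it (x -20..76, y -33..50, z 222..420); steel column at x 110, y 170, joined to them by a boom at z 330
- tilt_plate (a joint): Tilt (rad) of the aluminium specimen plate, 205 x 140 x 8 mm, top 89 mm above the bench at rest. 0 = level on its rest stop; grows as its near edge goes down; end stop 0.36. Springs push it up: at the thumb pad about 3 N start it moving, about 8 N hold it at 0.28. Let go suddenly it snaps back at several rad/s; below 1 rad/s (0.13 m/s at the pad) is gentle
- pad_top (a point): Black rubber disc 36 mm across, 10 mm high, on the plate's near left corner: the place to press. This point is the centre of its top face, at rest at x -110, y 50, z 99 mm in the microscope's frame (130 mm to the near side of the hinge axis, 14 mm above it); it tilts with the plate, its z is the plate's normal
- pointer_tip (a point): Black blade pointer 6 mm wide on the right (-y) end of the plate's shaft, bent over the white rim of the arc scale (22 mm wide, black lines every 5 degrees). This point is its tip, 122 mm from the hinge axis, at y -111 mm in the microscope's frame; straight above the axis, 207 mm over the bench, at rest. Moves to the near side (-x) as the pad is pressed, 1.2 mm per 0.01 rad. Not to be touched
- index_tip (a point): Tip of the brass index, a blade 8 mm wide that comes over the same rim from the outer side, 122 mm from the hinge axis. When the pointer stands at the index, the pointer's tip and this point coincide
- index (a joint): Setting of the index on the arc scale, rad from the pointer's rest position (0.12 to 0.28); the pointer stands at it when the tilt of the plate has this same value. Held by light friction, to be left as it is
- specimen: Black resin disc 29 mm across, 20 mm tall with a steel face on top, lying loose on the tilt plate on the hinge axis below the lens, between low fence pieces. Origin at the centre of its underside
- nest (a point): Point on the top face of the tilt plate, on the hinge axis, where the centre of the specimen's underside belongs
- spare_mount_1: Spare specimen disc like the first (29 mm across, 20 mm tall) standing on the microscope's base, near right part. Origin at the centre of its underside
- spare_mount_2: Second spare specimen disc, the same, beside the first. Origin at the centre of its underside
- tweezers: Steel tweezers 130 mm long, 20 mm wide, 7 mm high, lying on the left part of the microscope's base. Origin at mid-length, underside
- petri_dish: Clear open dish 87 mm across, 12 mm high, on the bench to the left. Origin at the centre of its underside
- sample_box: Clear divided box 85 x 115 x 40 mm on the bench to the left. Origin at the centre of its underside
- wash_bottle: White bottle with a blue cap, 60 mm across, 150 mm tall, on the bench to the right. Origin at the centre of its underside
- mouse: Black computer mouse about 104 x 60 x 32 mm on a notebook on the right. Origin at the centre of its underside
- hex_driver: Driver with a blue handle, 170 mm long, lying on the left of the bench. Origin at mid-length, underside

How it is judged:
By the outcome, as a careful person would: the job done as asked, in the order asked, and still so for the second after the job is handed in, with the robot touching nothing.
It also fails if it takes over 51 s, if anything falls off the work surface, if the arm or the gripper's body presses on something with over 40 N, if the wrist force passes 120 N, or if a joint passes its speed limit or range.

## Working session

There is one attempt and no reset: what is moved stays moved. The work goes in short steps, Python scripts to look and compute and a tool call to move; the robot and the scene stay as the last step left them, time stands still between calls to the robot, and variables do not carry over. Pictures are saved under pics/ and viewed, at most 10 in all, crops included, and the job is handed in when it is done.

Besides the shell and the picture viewer there is one more tool, called after "Emit:" as name(argument=value, ...) on one line, values as JSON. apply_moves: Moves the arm, as the interface text tells. Its arguments: {"type":"object","properties":{"deltas":{"type":"array"}},"required":["deltas"]}

```bash
mkdir -p pics
python3 - <<'E'
from cell import *
import cv2,numpy as np
np.set_printoptions(precision=4,suppress=True)
o=get_obs();print(o)
for n in("side","top","wrist"):
    cv2.imwrite(f"pics/{n}0.png",grab_frame(n)[:,:,::-1]);print(n,calibration(n))
E
```

```text
{'time': 0.0, 'q': array([1.0133, 0.1047, 0.0965, 1.5639, 0.    , 1.3531]), 'joint_velocities': array([-0.0005, -0.    ,  0.0009,  0.0009,  0.0002, -0.0005]), 'joint_efforts': array([  0.0011, -55.6923,  50.3654,   0.0169,  -0.0003,  -0.    ]), 'tcp_pos': array([0.1998, 0.5654, 0.2475]), 'eef_rot': array([-0.531 , -3.0958,  0.0019]), 'wrist_force': array([-0.8622,  0.1562, -0.9592]), 'ft_torque': array([ 0.0082, -0.0064,  0.0319]), 'finger_force': 0.0, 'gripper_width': 1.0027789502337963}
side {'camera_matrix': array([[469.6904,   0.    , 322.5253],
       [  0.    , 469.6904, 194.4124],
       [  0.    ,   0.    ,   1.    ]]), 'k1': -0.10151698331354342, 'world_from_camera': array([[-0.9811,  0.1362, -0.1377,  0.3408],
       [-0.1937, -0.6823,  0.705 ,  1.0477],
       [ 0.0021,  0.7183,  0.6957,  1.1542],
       [ 0.    ,  0.    ,  0.    ,  1.    ]])}
top {'camera_matrix': array([[420.9969,   0.    , 315.9991],
       [  0.    , 420.9969, 198.4537],
       [  0.    ,   0.    ,   1.    ]]), 'k1': -0.0005560922211232855, 'world_from_camera': array([[-0.0212,  0.9966, -0.0796,  0.43  ],
       [-0.9997, -0.0222, -0.0117,  0.0169],
       [-0.0135,  0.0794,  0.9968,  1.4738],
       [ 0.    ,  0.    ,  0.    ,  1.    ]])}
wrist {'camera_matrix': array([[355.8543,   0.    , 320.5784],
       [  0.    , 355.8543, 196.0414],
       [  0.    ,   0.    ,   1.    ]]), 'k1': -0.009950802004550735, 'hand_eye': array([[-0.001 ,  0.9515,  0.3076,  0.0785],
       [ 1.    ,  0.0008,  0.0007, -0.0001],
       [ 0.0004,  0.3076, -0.9515, -0.1249],
       [ 0.    ,  0.    ,  0.    ,  1.    ]])}
```

View pics/side0.png

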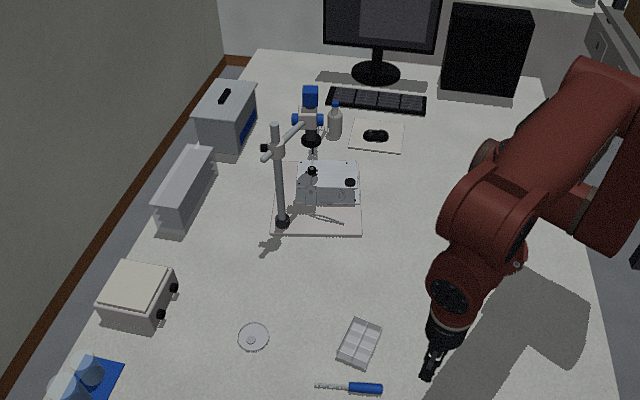

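View pics/top0.png

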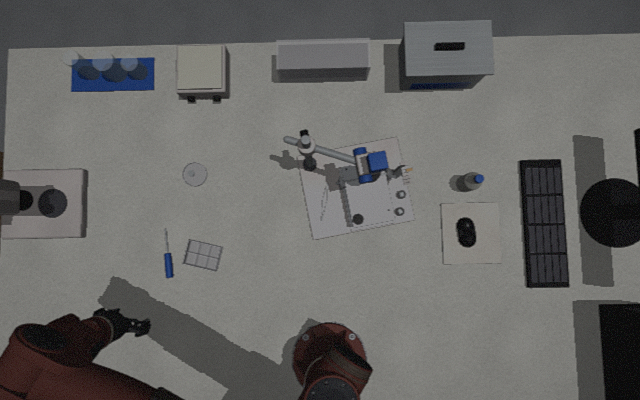

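The side view shows the microscope at about (310,190), with the pad at (350,182). The top view has base corners near (300,152), (398,138), (415,221) and (313,240), with the pad at (358,219). I'll zoom in on both to refine these.

Run:
```python
import cv2,numpy as np
a=cv2.imread("pics/top0.png")[120:250,280:430];b=cv2.imread("pics/side0.png")[100:250,250:400]
c=np.hstack([cv2.resize(a,(450,390),interpolation=cv2.INTER_CUBIC),cv2.resize(b,(350,350),interpolation=cv2.INTER_CUBIC)[:390] if 0 else cv2.copyMakeBorder(cv2.resize(b[50:],(350,233),interpolation=cv2.INTER_CUBIC),0,157,0,0,cv2.BORDER_CONSTANT)])
cv2.imwrite("pics/z0.png",c)
```

```text
(no output)
```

View pics/z0.png

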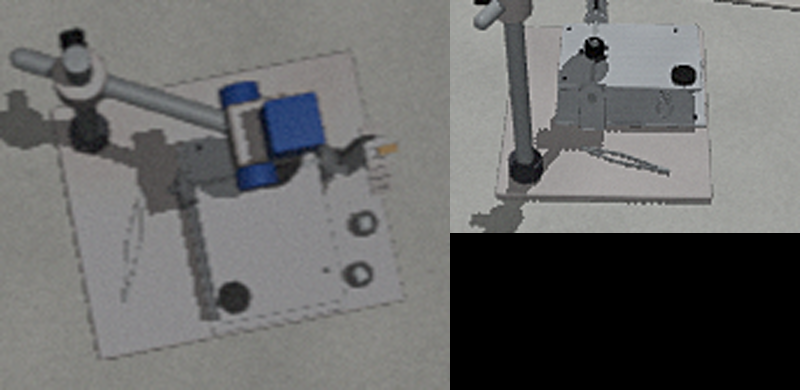

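The top crop shows the base corners at (313.7,239.3), (414.3,219.3), (396.7,137) and (299,158). The pad is at (358,219), and the brass index is near (409,169). The side crop puts the pad at (350.3,181.7) and the left base corners at (362.3,234.4) and (270.6,232.7).

```bash
cat > h.py <<'E'
from cell import *
import cv2,numpy as np
from scipy.optimize import least_squares
from scipy.spatial.transform import Rotation as R
np.set_printoptions(precision=4,suppress=True)
def proj(n,P,pose=None):
    c=calibration(n)
    if n=="wrist":
        T=np.eye(4);T[:3,:3]=R.from_rotvec(pose[1]).as_matrix();T[:3,3]=pose[0];W=T@c["hand_eye"]
    else: W=c["world_from_camera"]
    p=(np.atleast_2d(P)-W[:3,3])@W[:3,:3]; s=np.c_[p[:,0],-p[:,1]]/-p[:,2:]
    s=s*(1+c["k1"]*(s**2).sum(1,keepdims=True)); K=c["camera_matrix"]
    return s*[K[0,0],K[1,1]]+K[:2,2]
def m2w(v,P):
    c,s=np.cos(v[2]),np.sin(v[2]);P=np.atleast_2d(P)/1000.
    return P@np.array([[c,-s,0],[s,c,0],[0,0,1]]).T+[v[0],v[1],0]
def tilt(P,t):  # point of the plate at tilt t, mm, microscope frame
    P=np.array(P,float);h=np.array([20,0,85.]);d=P-h
    return h+[d[0]*np.cos(t)-d[2]*np.sin(t),d[1],d[0]*np.sin(t)+d[2]*np.cos(t)]
E
python3 - <<'E'
from h import *
M=np.array([[-150,210,14],[-150,-150,14],[150,-150,14],[150,210,14],[-110,50,99.]])
tp=np.array([[313.7,239.3],[414.3,219.3],[396.7,137],[299,158],[358,219]])
S=M[[0,3,4]];sp=np.array([[362.3,234.4],[270.6,232.7],[350.3,181.7]])
f=lambda v:np.r_[(proj("top",m2w(v,M))-tp).ravel(),(proj("side",m2w(v,S))-sp).ravel()]
r=least_squares(f,[.45,-.1,.15]);v=r.x;print(v,r.fun.reshape(-1,2))
np.save("v.npy",v);print("pad",m2w(v,M[4]),"rest ptr",m2w(v,[20,-111,207]),proj("top",m2w(v,[20,-111,207])))
for t in(.12,.2,.28):
  p=tilt([20,-111,207],t);print(t,p,proj("top",m2w(v,p)),"pad",tilt([-110,50,99],t))
E
```

```text
[ 0.5862 -0.1339  0.1719] [[-0.6548  0.8631]
 [ 1.038   0.789 ]
 [ 0.6181 -0.8403]
 [-2.3126 -2.1385]
 [ 0.3422  0.1116]
 [ 0.9749 -0.1201]
 [-0.4826 -0.1836]
 [ 0.6954 -0.7806]]
pad [[ 0.4692 -0.1035  0.099 ]] rest ptr [[ 0.6248 -0.2398  0.207 ]] [[405.0017 165.6463]]
0.12 [   5.3951 -111.      206.1227] [[405.9522 170.3789]] pad [-110.7411   50.       83.3367]
0.2 [  -4.2377 -111.      204.5681] [[406.5146 173.5461]] pad [-110.19     50.       72.8939]
0.28 [ -13.7154 -111.      202.2488] [[407.0146 176.6927]] pad [-108.8062   50.       62.5285]
```

```bash
cat >> h.py <<'E'
def rel(P,yaw=None,o=None):
    """shift in tool mm, and turn (deg) to tool-down with tool x at world angle yaw"""
    o=o or get_obs();r=R.from_rotvec(o["eef_rot"]);s=r.inv().apply(np.array(P)-o["tcp_pos"])*1000
    t=None
    if yaw is not None:
        x=np.array([np.cos(yaw),np.sin(yaw),0]);z=np.array([0,0,-1.]);D=R.from_matrix(np.c_[x,np.cross(z,x),z])
        t=np.degrees((r.inv()*D).as_rotvec())
    return s,t
E
python3 - <<'E'
from h import *
v=np.load("v.npy")
print(rel([.43,.25,.33],v[2]+np.pi));print(rel([.49,-.15,.34],v[2]+np.pi))
E
```

```text
(array([-322.1241, -220.8367,  -82.13  ]), array([ -0.048 ,  -0.0249, -29.3213]))
(array([-512.0184, -577.9722,  -91.8438]), array([ -0.048 ,  -0.0249, -29.3213]))
```

Emit:
apply_moves(deltas=[{"xyz":[-60,-40,-40],"turn":[0,0,-5],"fingers":-1},{"xyz":[-120,-80,-70],"turn":[0,0,-10],"fingers":-1},{"xyz":[-180,-120,-80],"turn":[0,0,-15],"fingers":-1},{"xyz":[-240,-165,-85],"turn":[0,0,-20],"fingers":-1},{"xyz":[-322,-221,-85],"turn":[0,0,-29.3],"fingers":-1},{"xyz":[-350,-280,-90],"turn":[0,0,-29.3],"fingers":-1},{"xyz":[-380,-335,-92],"turn":[0,0,-29.3],"fingers":-1},{"xyz":[-410,-390,-92],"turn":[0,0,-29.3],"fingers":-1}])

```text
time: 1.15
tcp_pos: [0.4337, 0.1498, 0.3375]
eef_rot: [-0.269, 3.13, 0.0]
wrist_force: [0.6, -0.4, -0.3]
gripper_width: 0.003
finger_force: 0.0
```

Run:
```python
from h import *
v=np.load("v.npy");o=get_obs();print(o["time"],o["tcp_pos"],rel([.49,-.15,.34],v[2]+np.pi,o))
```

```text
1.15 [0.4337 0.1498 0.3375] (array([  -4.2443, -304.9811,   -2.5501]), array([ 0.0015,  0.0122, -0.0112]))
```

Emit:
apply_moves(deltas=[{"xyz":[-1,-60,-2],"turn":[0,0,0],"fingers":-1},{"xyz":[-2,-120,-2],"turn":[0,0,0],"fingers":-1},{"xyz":[-3,-180,-2],"turn":[0,0,0],"fingers":-1},{"xyz":[-4,-240,-2],"turn":[0,0,0],"fingers":-1},{"xyz":[-4,-290,-2],"turn":[0,0,0],"fingers":-1},{"xyz":[-4,-305,-2],"turn":[0,0,0],"fingers":-1},{"xyz":[-4,-305,-2],"turn":[0,0,0],"fingers":-1}])

```text
time: 2.02
tcp_pos: [0.4892, -0.1483, 0.3392]
eef_rot: [0.267, -3.13, -0.001]
wrist_force: [0.2, 0.4, -0.1]
gripper_width: 0.0
finger_force: 0.0
```

Run:
```python
from h import *
v=np.load("v.npy");o=get_obs();pose=(o["tcp_pos"],o["eef_rot"]);print(pose)
fr=[grab_frame("wrist") for _ in range(6)]
im=np.mean(fr,0);cv2.imwrite("pics/w1.png",im[:,:,::-1]);np.save("w1.npy",im)
np.savez("p1.npz",a=pose[0],b=pose[1])
for t in(0,.12,.2,.28):print(t,proj("wrist",m2w(v,tilt([20,-111,207],t)),pose))
print("pad",proj("wrist",m2w(v,[-110,50,99]),pose))
```

```text
(array([ 0.4892, -0.1483,  0.3392]), array([ 0.2671, -3.1295, -0.0014]))
0 [[189.4124 322.1831]]
0.12 [[187.747 307.053]]
0.2 [[187.0402 296.2007]]
0.28 [[186.6749 284.9022]]
pad [[366.8459 148.7908]][ WARN:0@2.384] global loadsave.cpp:1063 imwrite_ Unsupported depth image for selected encoder is fallbacked to CV_8U.
```

View pics/w1.png

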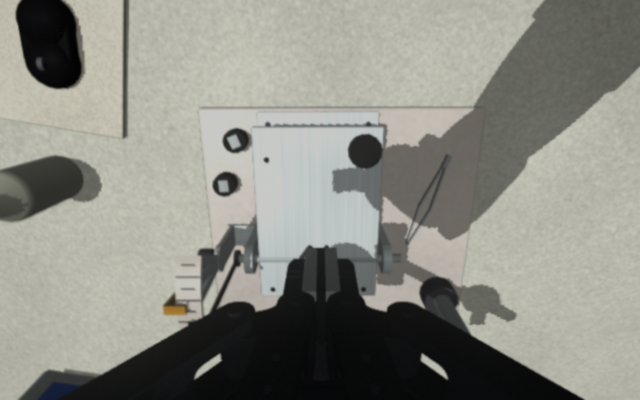

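The wrist picture is upside down relative to the scope, so its top is the near side. The pad is at (366,150), the brass index near (180,309), and the pointer tip is partly hidden by the gripper around (200,320). I need a better view from the right side.

Run:
```python
from h import *
v=np.load("v.npy");print(v,rel(m2w(v,[-60,-175,300])[0],v[2]+np.pi),rel(m2w(v,[20,-175,300])[0]))
```

```text
[ 0.5862 -0.1339  0.1719] (array([ -37.2533, -178.701 ,   39.9156]), array([-0.012 ,  0.0313,  0.0755])) (array([-117.2532, -178.8063,   39.9592]), None)
```

Emit:
apply_moves(deltas=[{"xyz":[0,-60,0],"turn":[0,0,0],"fingers":-1},{"xyz":[0,-120,10],"turn":[0,0,0],"fingers":-1},{"xyz":[-20,-170,20],"turn":[0,0,0],"fingers":-1},{"xyz":[-60,-179,30],"turn":[0,0,0],"fingers":-1},{"xyz":[-100,-179,40],"turn":[0,0,0],"fingers":-1},{"xyz":[-117,-179,40],"turn":[0,0,0],"fingers":-1},{"xyz":[-117,-179,40],"turn":[0,0,0],"fingers":-1}])

```text
time: 3.2
tcp_pos: [0.6361, -0.3033, 0.2987]
eef_rot: [0.272, -3.129, -0.001]
wrist_force: [-0.4, -0.1, -0.6]
gripper_width: -0.003
finger_force: 0.0
```

Run:
```python
from h import *
v=np.load("v.npy");o=get_obs();pose=(o["tcp_pos"],o["eef_rot"]);print(o["time"],pose)
im=np.mean([grab_frame("wrist") for _ in range(6)],0).astype(np.uint8)[:,:,::-1];cv2.imwrite("pics/w2.png",im)
np.savez("p2.npz",a=pose[0],b=pose[1])
P=[proj("wrist",m2w(v,tilt([20,-111,207],t)),pose)[0] for t in(0,.12,.2,.28)];print(P)
c=P[1].astype(int);print(c-[80,75]);cv2.imwrite("pics/w2z.png",cv2.resize(im[c[1]-75:c[1]+75,c[0]-80:c[0]+80],None,fx=4,fy=4,interpolation=cv2.INTER_CUBIC))
```

```text
3.2 (array([ 0.6361, -0.3033,  0.2987]), array([ 0.2724, -3.1291, -0.0012]))
[array([420.6308, 208.5541]), array([422.2556, 186.5309]), array([422.9276, 171.2427]), array([423.2485, 155.7567])]
[342 111]
```

View pics/w2z.png

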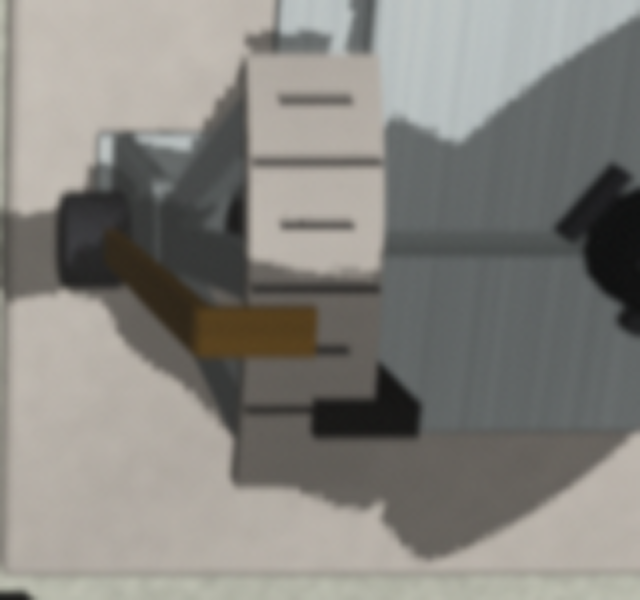

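The zoomed crop shows the pointer tip centred at zoom row ~418, full-frame (420,215.5). The brass index blade is centred at zoom row ~332, full-frame (421,194). The 5° lines are about 15.4 px apart. I'll measure the edges to sub-pixel.

Run:
```python
from h import *
v=np.load("v.npy");d=np.load("p2.npz");pose=(d["a"],d["b"])
im=cv2.imread("pics/w2.png").astype(float)
def edges(p,r0):
    g=np.diff(p);out=[]
    for s in(-1,1):
        i=np.argmax(s*g[1:-1])+1;y=s*g;den=y[i-1]-2*y[i]+y[i+1]
        out.append(r0+i+.5+.5*(y[i-1]-y[i+1])/den)
    return np.array(out)
ep=edges(im[203:228,423:434].mean((1,2)),203)
b=im[:,:,0];ei=edges(b[182:207,395:418].mean(1),182)
print("ptr",ep,ep.mean(),"idx",ei,ei.mean())
p=im[125:222,405:409].mean((1,2));print("lines",[ (125+i,round(p[i],1)) for i in range(2,95) if p[i]<p[i-1] and p[i]<=p[i+1] and p[i]<p[i-2:i+3].max()-15])
for name,mk in(("shift",lambda s:(v+[s*np.cos(v[2]),s*np.sin(v[2]),0],0)),("pix",lambda s:(v,s*1000))):
    pr=lambda s,t:proj("wrist",m2w(mk(s)[0],tilt([20,-111,207],t)),pose)[0,1]+mk(s)[1]
    f=lambda q:[pr(q[0],0)-ep.mean(),pr(q[0],q[1])-ei.mean()]
    print(name,least_squares(f,[.0,.12],x_scale=[.001,.1]).x)
```

```text
ptr [210.3367 219.8828] 215.10976430976433 idx [187.0966 199.7874] 193.44198739176295
lines [(151, np.float64(106.3)), (183, np.float64(60.5)), (198, np.float64(61.8)), (213, np.float64(56.2))]
shift [0.0045 0.1194]
pix [0.0066 0.1181]
```

Run:
```python
from h import *
v=np.load("v.npy");print(rel(m2w(v,[-110,50,136])[0],v[2]+np.pi))
b=cv2.imread("pics/w1.png").max(2)[120:180,340:395];n,l,s,c=cv2.connectedComponentsWithStats((b<45).astype(np.uint8));print(s,c+[340,120])
d=np.load("p1.npz");f=lambda q:proj("wrist",m2w([q[0],q[1],v[2]],[-110,50,99]),(d["a"],d["b"]))[0]-(c[1:][s[1:,4].argmax()]+[340,120])
q=least_squares(f,v[:2]).x;print("pad by wrist",m2w([*q,v[2]],[-110,50,99]),"by fit",m2w(v,[-110,50,99]))
```

```text
(array([128.8961, 226.574 , 164.0507]), array([-0.0289,  0.0313, -0.0482]))
[[   0    0   55   60 2529]
 [  10   16   31   31  771]] [[367.5828 149.0142]
 [365.0882 151.0934]]
pad by wrist [[ 0.4719 -0.1048  0.099 ]] by fit [[ 0.4692 -0.1035  0.099 ]]
```

Emit:
apply_moves(deltas=[{"xyz":[40,10,0],"turn":[0,0,0],"fingers":-1},{"xyz":[90,40,0],"turn":[0,0,0],"fingers":-1},{"xyz":[125,90,0],"turn":[0,0,0],"fingers":-1},{"xyz":[130,150,30],"turn":[0,0,0],"fingers":-1},{"xyz":[130,205,60],"turn":[0,0,0],"fingers":-1},{"xyz":[130,225,110],"turn":[0,0,0],"fingers":-1},{"xyz":[130,225,150],"turn":[0,0,0],"fingers":-1},{"xyz":[130,225,150],"turn":[0,0,0],"fingers":-1}])

```text
time: 4.5
tcp_pos: [0.4668, -0.104, 0.1472]
eef_rot: [0.269, -3.126, -0.004]
wrist_force: [-0.6, 0.8, 1.0]
gripper_width: 0.003
finger_force: 0.0
```

Run:
```python
from h import *
v=np.load("v.npy");o=get_obs();print(o["time"],o["tcp_pos"],o["wrist_force"]);print(rel(m2w(v,[-110,50,117])[0],v[2]+np.pi,o))
```

```text
4.5 [ 0.4668 -0.104   0.1472] [-0.6358  0.7588  1.0194]
(array([-2.6202,  0.019 , 30.1737]), array([ 0.1563, -0.193 , -0.0157]))
```

Emit:
apply_moves(deltas=[{"xyz":[-4,0,8],"turn":[0,0,0],"fingers":-1},{"xyz":[-4,0,16],"turn":[0,0,0],"fingers":-1},{"xyz":[-4,0,22],"turn":[0,0,0],"fingers":-1},{"xyz":[-4,0,25],"turn":[0,0,0],"fingers":-1},{"xyz":[-4,0,26],"turn":[0,0,0],"fingers":-1},{"xyz":[-4,0,26],"turn":[0,0,0],"fingers":-1}])

```text
time: 5.25
tcp_pos: [0.4727, -0.1044, 0.1236]
eef_rot: [-0.269, 3.13, 0.0]
wrist_force: [-0.5, -0.1, -0.2]
gripper_width: -0.001
finger_force: 0.0
```

Emit:
apply_moves(deltas=[{"xyz":[0,0,1],"turn":[0,0,0],"fingers":-1},{"xyz":[0,0,1],"turn":[0,0,0],"fingers":-1}])

```text
time: 5.5
tcp_pos: [0.4727, -0.1043, 0.1226]
eef_rot: [-0.269, 3.13, 0.0]
wrist_force: [0.5, -0.5, -0.1]
gripper_width: 0.002
finger_force: 0.0
```

Emit:
apply_moves(deltas=[{"xyz":[0,0,1],"turn":[0,0,0],"fingers":-1},{"xyz":[0,0,1],"turn":[0,0,0],"fingers":-1}])

```text
time: 5.75
tcp_pos: [0.4726, -0.1043, 0.1214]
eef_rot: [0.269, -3.13, -0.0]
wrist_force: [0.2, -0.1, -0.9]
gripper_width: -0.0
finger_force: 0.0
```

Emit:
apply_moves(deltas=[{"xyz":[0,0,1],"turn":[0,0,0],"fingers":-1},{"xyz":[0,0,1],"turn":[0,0,0],"fingers":-1}])

```text
time: 6.0
tcp_pos: [0.4726, -0.1043, 0.1204]
eef_rot: [0.269, -3.13, -0.0]
wrist_force: [-0.6, -0.9, 0.4]
gripper_width: -0.002
finger_force: 0.0
```

Emit:
apply_moves(deltas=[{"xyz":[0,0,1],"turn":[0,0,0],"fingers":-1},{"xyz":[0,0,1],"turn":[0,0,0],"fingers":-1}])

```text
time: 6.25
tcp_pos: [0.4726, -0.1043, 0.1194]
eef_rot: [0.269, -3.13, -0.0]
wrist_force: [0.3, -0.4, 0.4]
gripper_width: -0.0
finger_force: 0.0
```

Emit:
apply_moves(deltas=[{"xyz":[0,0,1],"turn":[0,0,0],"fingers":-1},{"xyz":[0,0,1.5],"turn":[0,0,0],"fingers":-1},{"xyz":[0,0,1.5],"turn":[0,0,0],"fingers":-1}])

```text
time: 6.62
tcp_pos: [0.4726, -0.1043, 0.1179]
eef_rot: [0.269, -3.13, -0.0]
wrist_force: [-0.2, 0.4, 0.3]
gripper_width: -0.001
finger_force: 0.0
```

Emit:
apply_moves(deltas=[{"xyz":[0,0,1],"turn":[0,0,0],"fingers":-1},{"xyz":[0,0,1],"turn":[0,0,0],"fingers":-1}])

```text
time: 6.88
tcp_pos: [0.4726, -0.1043, 0.1169]
eef_rot: [0.269, -3.13, -0.0]
wrist_force: [1.0, -0.4, -0.7]
gripper_width: 0.0
finger_force: 0.0
```

Emit:
apply_moves(deltas=[{"xyz":[0,0,0.5],"turn":[0,0,0],"fingers":-1},{"xyz":[0,0,0.5],"turn":[0,0,0],"fingers":-1}])

```text
time: 7.12
tcp_pos: [0.4727, -0.1043, 0.1165]
eef_rot: [-0.269, 3.13, 0.0]
wrist_force: [0.3, 0.4, -0.7]
gripper_width: -0.002
finger_force: 0.0
```

Emit:
apply_moves(deltas=[{"xyz":[0,0,0.5],"turn":[0,0,0],"fingers":-1},{"xyz":[0,0,0.5],"turn":[0,0,0],"fingers":-1}])

```text
time: 7.38
tcp_pos: [0.4727, -0.1043, 0.1161]
eef_rot: [-0.269, 3.13, 0.0]
wrist_force: [-0.2, 0.3, 0.2]
gripper_width: -0.002
finger_force: 0.5
```

Emit:
apply_moves(deltas=[{"xyz":[0,0,0.5],"turn":[0,0,0],"fingers":-1},{"xyz":[0,0,0.5],"turn":[0,0,0],"fingers":-1}])

```text
time: 7.62
tcp_pos: [0.4727, -0.1044, 0.1157]
eef_rot: [-0.269, 3.13, -0.0]
wrist_force: [-1.4, 0.2, 3.5]
gripper_width: -0.001
finger_force: 1.7
```

Emit:
apply_moves(deltas=[{"xyz":[0,0,0.5],"turn":[0,0,0],"fingers":-1},{"xyz":[0,0,0.5],"turn":[0,0,0],"fingers":-1}])

```text
time: 7.88
tcp_pos: [0.4726, -0.1044, 0.115]
eef_rot: [0.269, -3.13, 0.0]
wrist_force: [-2.8, 0.2, 2.9]
gripper_width: -0.005
finger_force: 1.8
```

Emit:
apply_moves(deltas=[{"xyz":[0,0,0.5],"turn":[0,0,0],"fingers":-1},{"xyz":[0,0,0.5],"turn":[0,0,0],"fingers":-1}])

```text
time: 8.12
tcp_pos: [0.4726, -0.1044, 0.1145]
eef_rot: [0.269, -3.13, -0.0]
wrist_force: [-2.1, -0.1, 3.6]
gripper_width: 0.004
finger_force: 1.8
```

Emit:
apply_moves(deltas=[{"xyz":[0.5,0,1.5],"turn":[0,-1.2,0],"fingers":-1},{"xyz":[1,0,3.5],"turn":[0,-2.1,0],"fingers":-1},{"xyz":[1.4,0,5.2],"turn":[0,-2.9,0],"fingers":-1},{"xyz":[1.7,0,7],"turn":[0,-3.7,0],"fingers":-1},{"xyz":[2,0,8.7],"turn":[0,-4.5,0],"fingers":-1},{"xyz":[2.3,0,10.4],"turn":[0,-5.2,0],"fingers":-1},{"xyz":[2.4,0,11.3],"turn":[0,-5.7,0],"fingers":-1},{"xyz":[2.4,0,11.3],"turn":[0,-5.7,0],"fingers":-1}])

```text
time: 9.12
tcp_pos: [0.4705, -0.1048, 0.1033]
eef_rot: [-0.26, 3.03, 0.013]
wrist_force: [1.6, -0.1, 4.4]
gripper_width: -0.002
finger_force: 2.2
```

```bash
cat >> h.py <<'E'
def chk(tag):
    v=np.load("v.npy");o=get_obs();m=R.from_rotvec(o["eef_rot"]).as_matrix();print(o["time"],o["tcp_pos"],o["wrist_force"],"tool tilt",np.arccos(-m[2,2]))
    tip=o["tcp_pos"]+m[:,2]*.017;print("tip z",tip[2],"micro x",(tip[:2]-v[:2])@[np.cos(v[2]),np.sin(v[2])])
    A=[np.mean([grab_frame(n) for _ in range(2)],0).astype(np.uint8)[:,:,::-1] for n in("top","side")]
    cv2.imwrite(f"pics/{tag}_top.png",A[0]);cv2.imwrite(f"pics/{tag}_side.png",A[1])
    z=lambda a,x,y:cv2.resize(a[y:y+50,x:x+50],(400,400),interpolation=cv2.INTER_CUBIC)
    s=proj("side",m2w(v,[8,-111,206]))[0].astype(int)-25;print("side crop at",s)
    cv2.imwrite(f"pics/{tag}_z.png",np.hstack([z(A[0],385,145),z(A[1],*s)]))
E
python3 -c "
from h import *
chk('c1')"
```

```text
9.125 [ 0.4705 -0.1048  0.1033] [ 1.5778 -0.0825  4.4164] tool tilt 0.10032800952564253
tip z 0.08643383555673195 micro x -0.10729328824135859
side crop at [291 100]
```

View pics/c1_z.png

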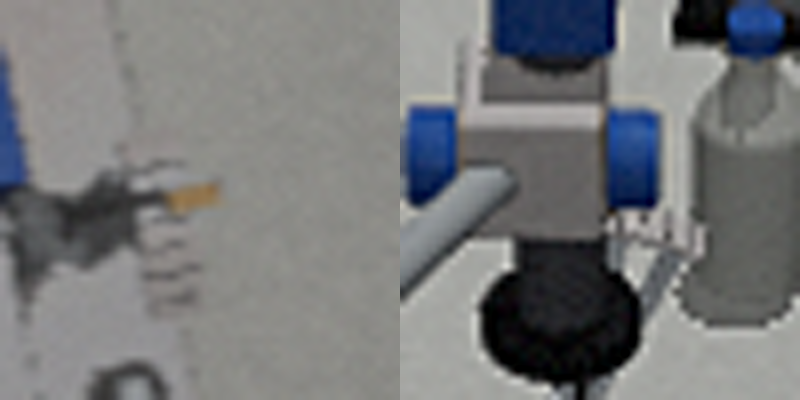

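Top zoom shows the pointer at (150,199) and the index at (193,196). Along the scale's slope, the pointer is still about 0.016–0.02 rad short, which agrees with the kinematics (~0.098). I'll go on by ~2.7 mm.

Emit:
apply_moves(deltas=[{"xyz":[0.2,0,0.8],"turn":[0,-0.3,0],"fingers":-1},{"xyz":[0.4,0,1.5],"turn":[0,-0.6,0],"fingers":-1},{"xyz":[0.6,0,2.2],"turn":[0,-0.9,0],"fingers":-1},{"xyz":[0.7,0,2.6],"turn":[0,-1.1,0],"fingers":-1},{"xyz":[0.7,0,2.6],"turn":[0,-1.1,0],"fingers":-1}])

```text
time: 9.95
tcp_pos: [0.47, -0.1049, 0.1006]
eef_rot: [-0.259, 3.012, 0.015]
wrist_force: [2.8, 0.5, 6.2]
gripper_width: 0.0
finger_force: 2.3
```

```bash
cat >> h.py <<'E'
def top(tag,n=10):
    o=get_obs();m=R.from_rotvec(o["eef_rot"]).as_matrix();tip=o["tcp_pos"]+m[:,2]*.017
    F=np.mean([grab_frame("top") for _ in range(n)],0)
    a=F[155:185,395:420].astype(np.float32);np.save(f"{tag}.npy",a)
    print(get_obs()["time"],"tip z",tip[2],"tilt",np.arccos(-m[2,2]),"F",o["wrist_force"])
    cv2.imwrite(f"pics/{tag}.png",cv2.resize(a[:,:,::-1].astype(np.uint8),None,fx=20,fy=20,interpolation=cv2.INTER_CUBIC))
E
python3 -c "
from h import *
top('t2')"
```

```text
10.45 tip z 0.08376595968909252 tilt 0.1192180394450719 F [2.796  0.5031 6.2149]
```

View pics/t2.png

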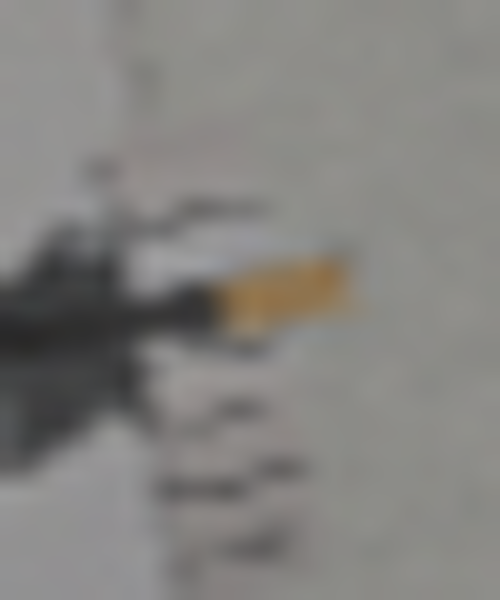

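The top zoom shows the pointer tip at (205,306), in line with the index blade, whose axis extrapolates to about row 308 there. They match to within ~0.1 px. I'll hold here.

Emit:
apply_moves(deltas=[{"xyz":[0,0,0.2],"turn":[0,0,0],"fingers":-1},{"xyz":[0,0,0.2],"turn":[0,0,0],"fingers":-1},{"xyz":[0,0,0.2],"turn":[0,0,0],"fingers":-1},{"xyz":[0,0,0.2],"turn":[0,0,0],"fingers":-1},{"xyz":[0,0,0.2],"turn":[0,0,0],"fingers":-1},{"xyz":[0,0,0.2],"turn":[0,0,0],"fingers":-1},{"xyz":[0,0,0.2],"turn":[0,0,0],"fingers":-1},{"xyz":[0,0,0.2],"turn":[0,0,0],"fingers":-1}])

```text
time: 11.45
tcp_pos: [0.47, -0.1049, 0.1005]
eef_rot: [-0.259, 3.012, 0.015]
wrist_force: [2.8, 0.9, 5.4]
gripper_width: -0.0
finger_force: 2.4
```

```bash
python3 -c "
from h import *
top('t3',76)"
```

```text
15.25 tip z 0.08358308746544596 tilt 0.1190007047177555 F [2.7994 0.8917 5.4074]
```

Emit:
apply_moves(deltas=[{"xyz":[0,0,0],"turn":[0,0,0],"fingers":-1},{"xyz":[0,0,0],"turn":[0,0,0],"fingers":-1},{"xyz":[0,0,0],"turn":[0,0,0],"fingers":-1},{"xyz":[0,0,0],"turn":[0,0,0],"fingers":-1}])

```text
time: 15.75
tcp_pos: [0.47, -0.1049, 0.1005]
eef_rot: [-0.259, 3.012, 0.015]
wrist_force: [2.2, 0.5, 4.3]
gripper_width: 0.001
finger_force: 2.4
```

View pics/t3.png

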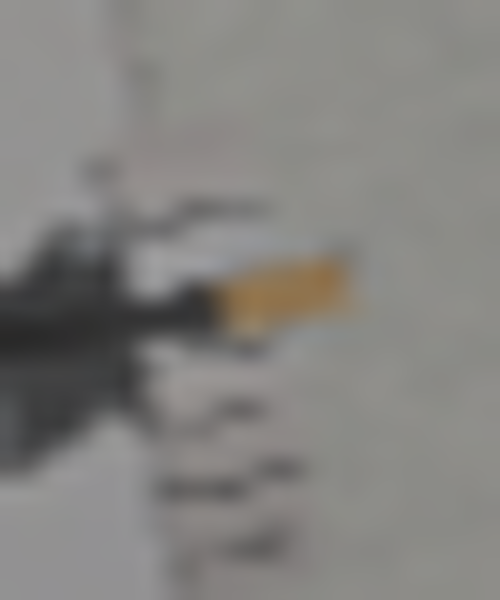

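Pointer and index stayed in line for over 5 s. Next I'll let the plate up slowly along the same arc.

Emit:
apply_moves(deltas=[{"xyz":[-0.25,0,-0.95],"turn":[0,0.43,0],"fingers":-1},{"xyz":[-0.5,0,-1.9],"turn":[0,0.86,0],"fingers":-1},{"xyz":[-0.75,0,-2.87],"turn":[0,1.29,0],"fingers":-1},{"xyz":[-1,0,-3.83],"turn":[0,1.72,0],"fingers":-1},{"xyz":[-1.25,0,-4.8],"turn":[0,2.15,0],"fingers":-1},{"xyz":[-1.55,0,-5.75],"turn":[0,2.58,0],"fingers":-1},{"xyz":[-1.8,0,-6.7],"turn":[0,3.01,0],"fingers":-1},{"xyz":[-2.1,0,-7.6],"turn":[0,3.44,0],"fingers":-1}])

```text
time: 16.75
tcp_pos: [0.471, -0.1047, 0.1082]
eef_rot: [-0.264, 3.072, 0.008]
wrist_force: [2.0, -1.1, 3.8]
gripper_width: 0.002
finger_force: 2.0
```

Emit:
apply_moves(deltas=[{"xyz":[-0.25,0,-0.95],"turn":[0,0.43,0],"fingers":-1},{"xyz":[-0.5,0,-1.9],"turn":[0,0.86,0],"fingers":-1},{"xyz":[-0.75,0,-2.87],"turn":[0,1.29,0],"fingers":-1},{"xyz":[-1,0,-3.83],"turn":[0,1.72,0],"fingers":-1},{"xyz":[-1.25,0,-4.8],"turn":[0,2.15,0],"fingers":-1},{"xyz":[-1.55,0,-5.75],"turn":[0,2.58,0],"fingers":-1},{"xyz":[-1.8,0,-6.7],"turn":[0,3.01,0],"fingers":-1},{"xyz":[-2.1,0,-7.6],"turn":[0,3.4,0],"fingers":-1}])

```text
time: 17.75
tcp_pos: [0.4726, -0.1043, 0.1158]
eef_rot: [0.269, -3.129, 0.0]
wrist_force: [1.7, -1.7, 3.0]
gripper_width: 0.0
finger_force: 1.5
```

Emit:
apply_moves(deltas=[{"xyz":[0,0,-0.7],"turn":[0,0,0],"fingers":-1},{"xyz":[0,0,-1.4],"turn":[0,0,0],"fingers":-1},{"xyz":[0,0,-2.1],"turn":[0,0,0],"fingers":-1},{"xyz":[0,0,-3],"turn":[0,0,0],"fingers":-1},{"xyz":[0,0,-4],"turn":[0,0,0],"fingers":-1}])

```text
time: 18.38
tcp_pos: [0.4726, -0.1043, 0.1199]
eef_rot: [0.269, -3.129, -0.0]
wrist_force: [-0.5, 0.8, -0.2]
gripper_width: -0.0
finger_force: 0.0
```

Emit:
apply_moves(deltas=[{"xyz":[0,0,-10],"turn":[0,0,0],"fingers":-1},{"xyz":[0,0,-30],"turn":[0,0,0],"fingers":-1},{"xyz":[20,0,-60],"turn":[0,0,0],"fingers":-1},{"xyz":[40,30,-100],"turn":[0,0,0],"fingers":-1},{"xyz":[50,80,-130],"turn":[0,0,0],"fingers":-1},{"xyz":[50,130,-150],"turn":[0,0,0],"fingers":-1},{"xyz":[50,150,-150],"turn":[0,0,0],"fingers":-1},{"xyz":[50,150,-150],"turn":[0,0,0],"fingers":-1}])

```text
time: 19.38
tcp_pos: [0.398, 0.0359, 0.2717]
eef_rot: [-0.273, 3.128, -0.001]
wrist_force: [0.4, -0.7, -0.1]
gripper_width: -0.001
finger_force: 0.0
```

```bash
python3 -c "
from h import *
chk('end')"
```

```text
19.375 [0.398  0.0359 0.2717] [ 0.3677 -0.6969 -0.1028] tool tilt 0.0018791699780324213
tip z 0.25471732454775803 micro x -0.15632441258128973
side crop at [291 100]
```

View pics/end_top.png

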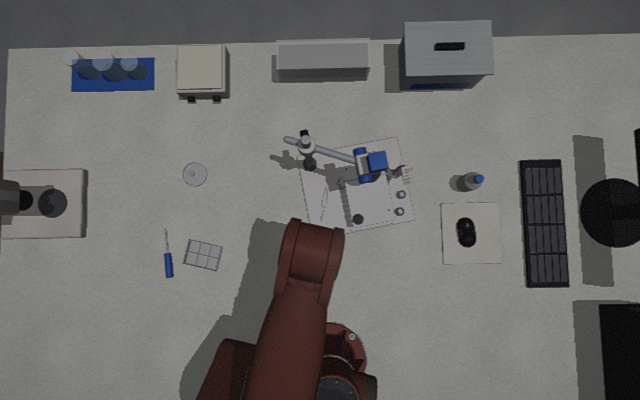

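The last top view shows the hand clear, the pad back at (358,219), the index at (409,169), and everything else where it was. I'm handing in.

```bash
python3 -c "
from cell import *
print(sign_off())"
```

```text
the job is handed in; nothing more can be done
None
```

The plate was pressed until the pointer stood at the index (about 0.12 rad), held there for over 5 s, and let up slowly to its rest; the hand is clear, the last top view shows nothing else moved, and the job is handed in.

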